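# Pack a gift crate, heavy at the bottom

## Robot

A 7-joint arm with a two-finger parallel gripper is mounted at the origin on the work surface. World frame = base frame: x ahead of the robot, y to its left, z up, the work surface at z = 0. Lengths are in m, angles in rad, forces in N, time in s.
With the tool pointing down it reaches from about 0.425 to 0.95 m from the base axis. Payload 4.7 kg.
Tool frame: the origin (TCP) lies on the centre line of the jaws, within the pads' length; the fingertips stand robot.nose_length ahead of it and the grasp point (between the pads) lies 8 mm behind it (robot.nose_length is the distance from the TCP to the fingertips, in m); z points along the fingers, y is the line along which they close (so a half turn about z gives the same grasp; the last joint's range is limited). The gripper opens to 85 mm and grips with 20 to 120 N. Pads are 22 mm wide; open, the fingers measure 114 mm over their backs; the gripper's body (76 mm by 85 mm) begins 54 mm behind the grasp point. The pads swing forward as they close: fully open they stand 13 mm farther back than shut.
Start: joints at [1.255, 0.469, -0.049, 1.532, 0.024, 1.141, -0.082], TCP at [0.191, -0.647, 0.242] pointing down, gripper open.
Joint ranges: [-2.59, 2.59], [-0.33, 1.99], [-1.39, 1.29], [0.1, 2.45], [-1.04, 4.18], [0.21, 1.99], [-2.66, 2.66]. Speed limits (rad/s): [2.57, 2.57, 3.14, 3.14, 3.14, 3.14, 3.14].

## Interface

Orientations are given as [roll, pitch, yaw] about the fixed x, y, z axes, in that order (R = Rz(yaw) Ry(pitch) Rx(roll)).
In Python, from plant import robot gives the robot as it stands. Calls block until the motion is done:
- robot.goto(position, orientation): joint-space move of the TCP to a pose.
- robot.move_straight(position, vel=0.15, attitude=None, contact_N=None): straight line of the TCP; attitude=None keeps the orientation; vel is the mean speed in m/s. With contact_N (N) it stops when the force on the tool has changed by that much, and returns True; else False.
- robot.move_joints(angles): joint-space move.
- robot.grip(opening, strength=None): opening from 0.0 (shut) to 1.0 (fully open); strength is the grip in N (None keeps the last); returns when the fingers have stopped.
- robot.sleep(seconds).
- robot.inverse_kinematics(position, orientation): joint angles nearest the present ones, or None.
- robot.sense(): the state.
- robot.grab_frame(name): name is "side" or "top"; returns a dict with "image" (420x560x3 uint8, red, green, blue), "range_z" (420x560 float32, m along the optical axis (not along the pixel's ray), 0 where there is no reading), "fx", "fy", "cx", "cy" (pixels), "R" (3x3) and "t" (3): a world point X has camera coordinates R X + t. Camera axes: x right, y down, z forward; pixel columns grow to the right and rows downward; lengths in m; the calibration is good to about 2 mm. A picture is of the moment at which its call begins.
A pose or a line that the arm cannot do raises robot.IKError and nothing moves.
- robot.close_job(): hands the job in; it is judged then, once.
The state is a dict: "t": time; "joint_pos": joint angles; "joint_velocities": joint speeds; "effort": joint torques, N m; "tcp_pos": TCP position; "tcp_rot": TCP orientation; "wrist_force": force on the tool from outside, world axes, zero at the start; "torque": the same for the moment, N m; "opening": opening from 0.0 (shut) to 1.0 (fully open); "gripper_force": force on a finger pad.
Only numpy, scipy, OpenCV 4.12 (cv2) and the standard library are available. Lean on these libraries where they do the work, as an engineer would, in place of code of your own. Each camera call takes 0.05 s, during which the arm holds its last target. There are 200 camera calls.

## Task

Pack the wooden gift crate so that nothing gets crushed: first set the heavy stoneware terrine (the low loaf-shaped dish with its lid on) upright on the crate's floor and let go of it, then lay the light cracker carton (the low, lying one) flat on top of it, centred on its lid. Set both down without dropping them, and leave the tall carton, the tumbler and the round jar where they stand.

Things in the scene. Friction and masses are not known exactly. Their poses are not given: they have to be found in the camera images.
- crate_in (a point): Centre of the inner floor of the open-topped slatted wooden gift crate, which is fixed to the table. Sizes in mm: outside 240 (x) x 200 (y) x 90 high, walls and floor 10 thick: inside 220 x 180 and 80 deep, so the inner floor is 10 above the table and the rim 90 above it. x runs along the crate's longer sides, z up.
- terrine_center (a point): Centre (half-way up) of the terrine: a blue-glazed stoneware loaf dish, loose, with its flat lid on (lid fixed to it; a clay-brown seam below the lid and a clay-brown panel on top, flush), 0.5 to 0.8 kg. Sizes in mm: 136 long (x) x 56 wide (y) x 60 high (z up), flat sides and flat top, plus a small lug 12 long at each end (160 over the lugs). Stands on the table beside the crate; its long axis is within 40 degrees of the world x axis. Grip it across its 56 mm width.
- carton_center (a point): Centre (half-way up) of the cracker carton: a plain brown card box with a pale paper band round its middle, rigid, loose, about 0.1 kg, lying flat. Sizes in mm: 125 long (x) x 52 wide (y) x 46 high (z up). Lies on the table on the other side of the crate from the terrine (either may be on the left); its long axis is within 40 degrees of the world x axis. Grip it across its 52 mm width.
- tall_carton_center (a point): Bystander. Centre of a brown card carton with a pale band standing upright, 65 x 50 x 125 mm high, loose. Not to be packed.
- tumbler_center (a point): Bystander. Centre of a blue-glazed stoneware tumbler, open at the top, 76 across the rim, 90 mm high, loose. Not to be packed.
- jar_center (a point): Bystander. Centre of a round amber glass jar with a metal cap, 68 across, 85 mm high, loose. Not to be packed.
Not all that is in view belongs to the job. Leave any green, turquoise or yellow look-alike of the part that bears carton_center alone.

How it is judged:
By the outcome, as a careful person would: the job done as asked, in the order asked, and still so for the second after the job is handed in, with the robot touching nothing.
It also fails if it takes over 61 s, if anything falls off the work surface, if the arm or the gripper's body presses on something with over 40 N, if the wrist force passes 120 N, or if a joint passes its speed limit or range.

## Working session

There is one attempt and no reset: what is moved stays moved. The work goes in short steps, each a Python script; the robot and the scene stay as the last script left them, time stands still between calls to the robot, and variables do not carry over. Pictures are saved under pics/ and viewed, at most 10 in all, crops included, and the job is handed in when it is done.

```bash
mkdir -p pics; ls; python3 - <<'E'
from plant import robot
import cv2,numpy as np,pickle
d={}
for n in("top","side"):
    f=robot.grab_frame(n); d[n]=f
    cv2.imwrite(f"pics/{n}0.png",f["image"][:,:,::-1])
    print(n,f["fx"],f["cx"],f["cy"],np.round(f["R"],3).tolist(),np.round(f["t"],3), (f["range_z"]>0).mean())
pickle.dump(d,open("f0.pkl","wb"))
s=robot.sense(); print(robot.nose_length,s["tcp_pos"],s["tcp_rot"],s["t"],s["opening"])
E
```

```text
pics
top 418.40260700044144 276.68453654479913 205.98876764004464 [[-0.007, -1.0, 0.004], [-0.998, 0.007, -0.069], [0.069, -0.004, -0.998]] [0.048 0.535 1.086] 0.9958673469387755
side 421.146547009878 285.33187982592096 210.7551713989829 [[-0.762, -0.648, -0.011], [-0.364, 0.442, -0.82], [0.535, -0.621, -0.573]] [0.43  0.245 1.016] 0.9960926870748299
0.011 [ 0.19079464 -0.64694373  0.24135041] [-3.13979919e+00  3.74831150e-05  2.86759228e-01] 0.1 0.9971672971552424
```

View pics/top0.png

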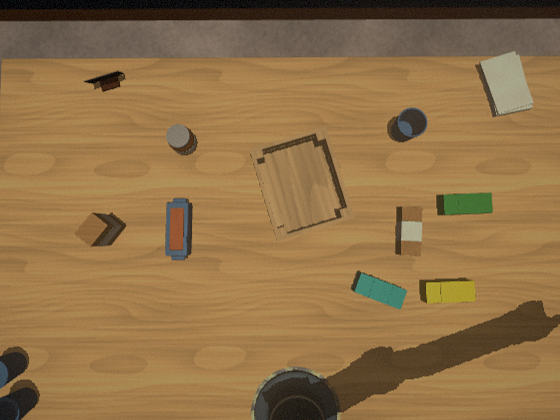

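View pics/side0.png

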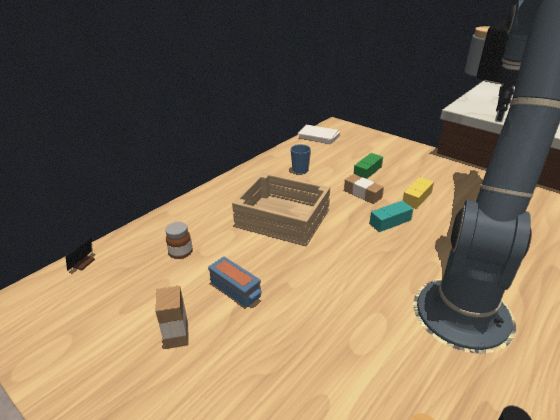

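Top view: terrine at (178,229), blue with a brown panel. Cracker carton at (411,231), brown with a white band. Crate at (300,186).

Possible mix-ups:
- For the carton: tall carton (100,229), and the green (466,204), yellow (449,291) and turquoise (380,289) boxes.
- For the terrine: tumbler (410,124), which is also blue.

I choose the terrine at (178,229) and the carton at (411,231).

```bash
cat > vis.py <<'E'
import cv2,numpy as np
def cast(f,uv,z):
    "pixels -> world points on plane z"
    uv=np.asarray(uv,float).reshape(-1,2)
    d=np.c_[(uv[:,0]-f["cx"])/f["fx"],(uv[:,1]-f["cy"])/f["fy"],np.ones(len(uv))]@f["R"]
    c=-f["R"].T@f["t"]
    return c+d*((z-c[2])/d[:,2])[:,None]
def height(f):
    v,u=np.indices(f["range_z"].shape); Z=f["range_z"]
    P=np.stack([(u-f["cx"])/f["fx"]*Z,(v-f["cy"])/f["fy"]*Z,Z],-1)
    return (P-f["t"])@f["R"]
def box(f,seed,zlo,zhi,z,r=50):
    "centre, long-axis yaw, sizes of the blob of heights zlo..zhi around a pixel"
    h=height(f)[...,2]; m=((h>zlo)&(h<zhi)).astype(np.uint8)
    w=np.zeros_like(m); cv2.circle(w,seed,r,1,-1); m&=w
    n,l,st,_=cv2.connectedComponentsWithStats(m)
    k=1+st[1:,4].argmax(); v,u=np.nonzero(l==k)
    X=cast(f,np.c_[u,v],z)[:,:2]
    (c,s,a)=cv2.minAreaRect((X*1000).astype(np.float32))
    if s[0]<s[1]: a+=90; s=s[::-1]
    a=(a+90)%180-90
    return np.array(c)/1000,a,np.array(s),X.mean(0),len(u)
E
python3 - <<'E'
import pickle,cv2,numpy as np
from vis import *
d=pickle.load(open("f0.pkl","rb")); f=d["top"]; h=height(f)[...,2]
print("h terr",h[225,176],"carton",h[231,411],"table",h[330,150],"crate",h[186,300], "rim",h[150:230,240:262].max())
print("terrine",box(f,(178,229),.04,.08,.06))
print("carton",box(f,(411,231),.03,.06,.046,35))
print("crate",box(f,(300,186),.075,.11,.09,70))
print("tall",box(f,(100,229),.1,.15,.125,40)); print("jar",box(f,(180,138),.06,.1,.085,30)); print("tumb",box(f,(410,124),.07,.1,.09,30))
im=f["image"][:,:,::-1]
c=lambda x,y:cv2.resize(im[y-50:y+50,x-50:x+50],(260,260),interpolation=cv2.INTER_CUBIC)
cv2.imwrite("pics/crops.png",np.hstack([c(178,229),c(300,186),c(411,231)]))
E
```

```text
h terr 0.06032261731391793 carton 0.047411732483893916 table -0.0006186681626852921 crate 0.007725211617108952 rim 1.1196711155279
terrine (array([0.47994745, 0.29754077]), -1.0361099243164062, array([149.04611206,  58.69414139]), array([0.47858492, 0.29804034]), 1238)
carton (array([ 0.46860287, -0.29658417]), -1.7552871704101562, array([125.2167511 ,  56.54872131]), array([ 0.46864347, -0.29686484]), 1075)
crate (array([ 0.5888429 , -0.01568153]), 16.468233108520508, array([239.84689331, 199.85334778]), array([ 0.59299496, -0.01867875]), 1790)
tall (array([0.47673599, 0.48214545]), -38.320640563964844, array([69.91394043, 58.08295441]), array([0.47680089, 0.48257138]), 708)
jar (array([0.70814044, 0.28991412]), 89.66413879394531, array([62.81285095, 60.97478867]), array([0.70819027, 0.29015726]), 503)
tumb (array([ 0.73910767, -0.29277368]), -1.5198440551757812, array([76.70318604, 75.28253174]), array([ 0.74216155, -0.29623206]), 307)
```

View pics/crops.png

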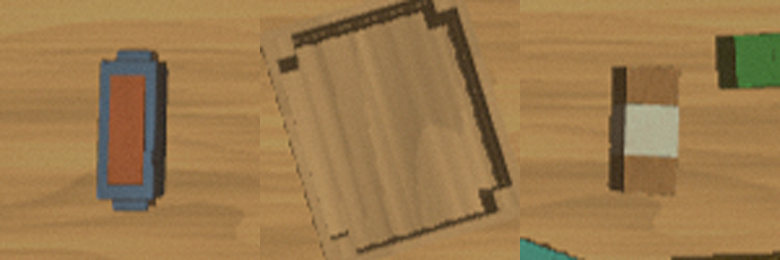

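The crops confirm the choice: blue dish with lugs and a brown panel, banded brown carton, and an empty crate with its long side yawed about +16°. I'll check the centres with panel and band colours in both views, then pick up the terrine.

```bash
python3 - <<'E'
import pickle
from vis import *
from plant import robot
d=pickle.load(open("f0.pkl","rb"))
def blob(f,seed,lo,hi,z):
    hsv=cv2.cvtColor(f["image"],cv2.COLOR_RGB2HSV); m=cv2.inRange(hsv,lo,hi)
    w=np.zeros_like(m); cv2.circle(w,seed,32,255,-1); m&=w
    n,l,st,_=cv2.connectedComponentsWithStats(m); k=1+st[1:,4].argmax()
    v,u=np.nonzero(l==k); X=cast(f,np.c_[u,v],z)[:,:2]
    r=cv2.minAreaRect((X*1000).astype(np.float32)); return X.mean(0).round(4),np.round(r[0],1),np.round(r[1],1),round(r[2],1)
for n,s in(("top",(178,229)),("side",(235,272))): 
    f=d[n]; print(cv2.cvtColor(f["image"],cv2.COLOR_RGB2HSV)[s[1],s[0]], "panel",n,blob(f,s,(0,140,60),(14,255,255),.06))
P=np.array([.4795,.2975]); yaw=np.deg2rad(-1.2)
robot.grip(1.0,60)
robot.goto([*P,.2],[np.pi,0,yaw])
s=robot.sense(); print(s["t"],s["tcp_pos"],s["wrist_force"])
f=robot.grab_frame("side"); cv2.imwrite("pics/side1.png",f["image"][120:420,80:480,::-1])
E
```

```text
[ 11 176 152] panel top (array([0.4762, 0.2991]), array([477.2, 298.6]), array([103.9,  32.9]), 0.5)
[  9 143 198] panel side (array([0.4768, 0.3006]), array([478.2, 300.4]), array([ 29.2, 100.8]), 89.3)
3.7667 [0.48002354 0.29675936 0.20003908] [ 0.65225942 -0.27684056  0.76974559]
```

View pics/side1.png

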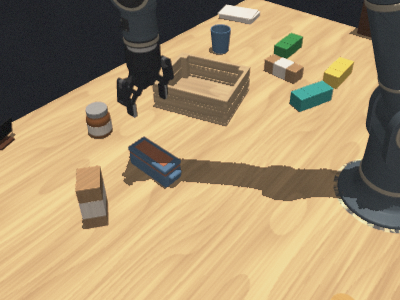

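The side view shows the open gripper above the terrine at crop (150,100), which agrees with the projected position, and the jaws clear the tall carton. The panel puts the terrine centre at about (0.4775, 0.299) with yaw near −0.4°.

```bash
python3 - <<'E'
import numpy as np
from plant import robot
P=[.4778,.2988]; yaw=np.deg2rad(-.5)
robot.move_straight([*P,.12],vel=.15,attitude=[np.pi,0,yaw])
hit=robot.move_straight([*P,.032],vel=.08,contact_N=6)
print("hit",hit,robot.sense()["tcp_pos"])
if not hit:
    robot.grip(0.0,70)
    s=robot.sense(); print(s["opening"],s["gripper_force"],s["wrist_force"])
    robot.move_straight([*P,.07],vel=.06)
    robot.move_straight([*P,.19],vel=.15)
    s=robot.sense(); print(s["opening"],s["gripper_force"],s["wrist_force"],s["torque"],s["t"],s["tcp_pos"])
    C=[.589,-.0157]
    robot.move_straight([*C,.19],vel=.15,attitude=[np.pi,0,np.deg2rad(16.5)])
    s=robot.sense(); print(s["opening"],s["wrist_force"],s["t"],s["tcp_pos"])
    import cv2
    for n in("top","side"): cv2.imwrite(f"pics/{n}2.png",robot.grab_frame(n)["image"][:,:,::-1])
    a=cv2.imread("pics/side2.png")[60:360,130:430]; b=cv2.imread("pics/top2.png")[60:360,150:450]
    cv2.imwrite("pics/two2.png",np.hstack([a,b]))
E
```

```text
hit False [0.47819602 0.2990662  0.03252615]
0.6486300930837603 76.51661038398743 [-0.59724616  0.55699756  4.0045211 ]
0.6471611331165451 75.32180070877075 [-1.05437533  0.52213797 -6.51627971] [-0.02284772  0.0213705  -0.00568656] 7.8667 [0.47698678 0.2982859  0.18884825]
0.6449694407422919 [-0.25847622 -0.43595486 -6.33789083] 10.2417 [ 0.58885162 -0.0148664   0.18995486]
```

View pics/two2.png

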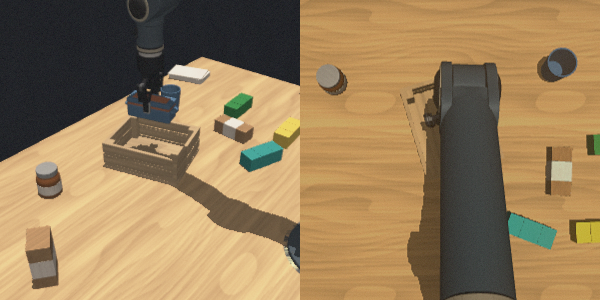

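The left half shows the terrine held level above the crate at about (152,105), in line with the crate's long side. The arm hides the top view. Next I lower it until it touches the floor.

```bash
python3 - <<'E'
import numpy as np,cv2,pickle
from plant import robot
C=[.589,-.0157]
print(robot.move_straight([*C,.055],vel=.12,contact_N=12),robot.sense()["wrist_force"])
print(robot.move_straight([*C,.036],vel=.02,contact_N=3))
s=robot.sense(); print(s["tcp_pos"],s["wrist_force"],s["torque"])
robot.grip(1.0); robot.sleep(.2)
print(robot.sense()["opening"],robot.sense()["wrist_force"])
robot.move_straight([*C,.20],vel=.15)
s=robot.sense(); print(s["wrist_force"],s["t"])
robot.goto([.4686,-.2966,.18],[np.pi,0,np.deg2rad(-1.75)])
d={n:robot.grab_frame(n) for n in("top","side")}; pickle.dump(d,open("f3.pkl","wb"))
from vis import *
f=d["top"]; print("terrine",box(f,(300,186),.063,.078,.07,45))
hsv=cv2.cvtColor(f["image"],cv2.COLOR_RGB2HSV); m=cv2.inRange(hsv,(0,150,60),(14,255,255)); m[:,:260]=0;m[:,340:]=0;m[:140]=0;m[235:]=0
v,u=np.nonzero(m); X=cast(f,np.c_[u,v],.07)[:,:2]; print(X.mean(0),cv2.minAreaRect((X*1000).astype(np.float32)))
print(robot.sense()["t"],robot.sense()["tcp_pos"])
a=d["side"]["image"][60:360,150:450,::-1]; b=f["image"][60:360,200:500,::-1]
cv2.imwrite("pics/two3.png",np.hstack([a,b]))
E
```

```text
False [ 0.47740795  0.97712147 -5.80063198]
True
[ 0.58894329 -0.01569749  0.0427458 ] [-0.41518091 -0.26044532  5.75691669] [ 0.20562866 -0.03167955  0.03584408]
0.9973870528624922 [-0.58118007 -0.24169392 -0.75748471]
[ 0.07258116  1.7101351  -0.15860522] 14.0833
terrine (array([ 0.58879321, -0.01502494]), 15.912054061889648, array([135.57511902,  56.07670212]), array([ 0.58853652, -0.01500186]), 1178)
[ 0.5877837  -0.01596513] ((587.7869873046875, -15.986841201782227), (103.66822052001953, 31.85797119140625), 16.289180755615234)
15.3583 [ 0.47008907 -0.29472698  0.17995232]
```

View pics/two3.png

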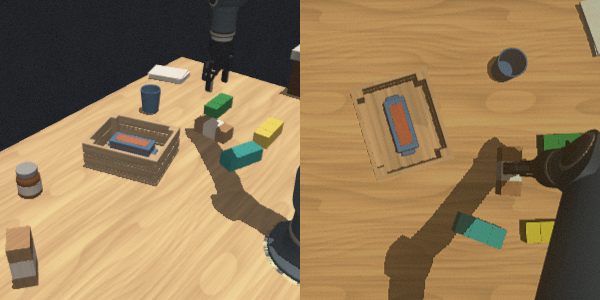

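The terrine stands upright in the crate with its panel at (400,122) in the right half, at (0.588, −0.0155) and yaw 16°. The open gripper is above the banded carton. Next I pick up the carton and place it.

```bash
python3 - <<'E'
import numpy as np,cv2,pickle
from plant import robot
from vis import *
d=pickle.load(open("f0.pkl","rb")); b=box(d["top"],(411,231),.043,.06,.046,35); print(b)
P=[.4686,b[0][1]]; yaw=np.deg2rad(-1.75)
robot.move_straight([*P,.10],vel=.12,attitude=[np.pi,0,yaw])
hit=robot.move_straight([*P,.020],vel=.07,contact_N=6); print(hit,robot.sense()["tcp_pos"])
if not hit:
    robot.grip(0.0,30)
    s=robot.sense(); print(s["opening"],s["gripper_force"],s["wrist_force"])
    robot.move_straight([*P,.06],vel=.06); robot.move_straight([*P,.20],vel=.15)
    C=[.5884,-.0155]
    robot.move_straight([*C,.20],vel=.15,attitude=[np.pi,0,np.deg2rad(16.1)])
    s=robot.sense(); print(s["opening"],s["wrist_force"],s["t"],s["tcp_pos"])
    f=robot.grab_frame("side"); cv2.imwrite("pics/side4.png",f["image"][60:360,130:530,::-1])
E
```

```text
(array([ 0.46886844, -0.29867917]), -3.7553787231445312, array([124.38648224,  54.05401611]), array([ 0.46829476, -0.29862342]), 940)
False [ 0.46892926 -0.29892294  0.0204501 ]
0.6062986296138079 31.935866475105286 [-0.17137804  0.41704794  4.90786466]
0.6057449885531803 [-0.79269971  0.53377965 -0.60523294] 21.975 [ 0.58820471 -0.0163684   0.20006109]
```

View pics/side4.png

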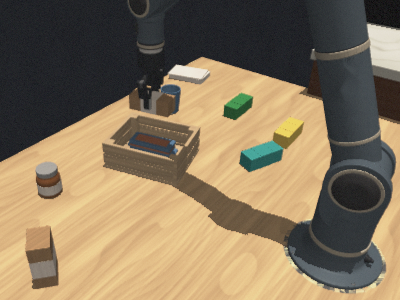

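The carton is held level at (152,100), above the crate and the terrine. Next I lower it slowly onto the lid.

```bash
python3 - <<'E'
import numpy as np,cv2,pickle
from plant import robot
from vis import *
C=[.5884,-.0155]
robot.move_straight([*C,.102],vel=.12)
robot.sleep(.3)
print(robot.move_straight([*C,.0885],vel=.015,contact_N=2))
s=robot.sense(); print(s["tcp_pos"],s["wrist_force"])
robot.grip(1.0); robot.sleep(.2)
robot.move_straight([*C,.16],vel=.08); robot.move_straight([*C,.25],vel=.15)
robot.goto([.45,-.35,.28],[np.pi,0,0])
d={n:robot.grab_frame(n) for n in("top","side")}; f=d["top"]
print("carton",box(f,(300,186),.108,.13,.116,50)); print(robot.sense()["t"])
cv2.imwrite("pics/two5.png",np.hstack([d["side"]["image"][60:360,150:450,::-1],f["image"][60:360,150:450,::-1]]))
E
```

```text
True
[ 0.58822079 -0.01550597  0.09052826] [-1.08789182  0.53200421  4.15849307]
carton (array([ 0.5877663 , -0.01500203]), 15.036931991577148, array([124.95500183,  52.90187073]), array([ 0.5875331 , -0.01499389]), 1120)
27.875
```

View pics/two5.png

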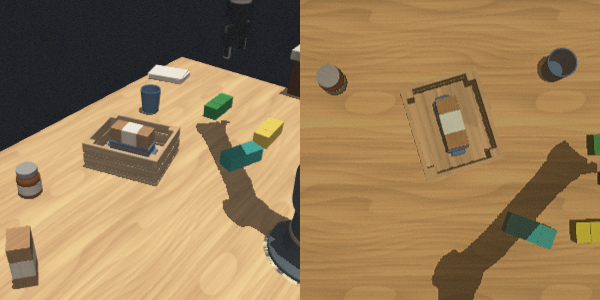

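The carton lies flat on the terrine, at (452,124) in the right half. It is within about 1 mm of the lid centre, with both lugs visible, and the bystanders haven't moved.

```bash
python3 -c "
from plant import robot
print(robot.close_job())"
```

```text
the job is handed in; nothing more can be done
None
```

I set the terrine upright on the crate floor and let go of it, laid the cracker carton flat on its lid (within about 1 mm of centre), left the tall carton, tumbler and jar where they stood, and handed the job in at about 28 s; no verdict was returned.

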